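Load the filter wheel in running order

TASK

Load the first two places of the filter wheel in running order. First set the blue filter fully home in the one-dot pocket standing in the loading gap, so that it lies flush and will pass under the cover; then turn the wheel on one place, so that the two-dot pocket stands in the gap, and set the amber filter fully home in that one. Leave the other things on the bench where they are.

Things in the scene. Friction and masses are not known exactly. Their poses are not given: they have to be found in the camera images.
- filter_unit: Filter-wheel unit, fixed: round grey case 242 mm across. Origin on the wheel axis at bench level, -x towards the loading gap, z up. White cover 4 mm thick, top 46.5 mm above the bench, underside 4.5 mm over the wheel, hides all pockets but the one in the gap. Behind the axis: black collar 46 mm across at 82 mm, top 62.5 mm high; lamp box at 116 to 156 mm, top 68 mm high.
- gap (a point): Centre of the loading gap at the height of the wheel's top face (38 mm above the bench), 82 mm in front of the wheel axis; axes as filter_unit. The gap is a parallel-sided notch in the cover, 78 mm wide, from 27 mm in front of the axis out to the rim, where only a sill 26 mm high is left; a red line on the sill marks its middle.
- wheel (a joint): Turn of the wheel (rad), growing clockwise seen from above. At 0 the one-dot pocket is in the middle of the gap; at 1.047 (60 degrees) the two-dot pocket, which at 0 lies under the cover to the right of the gap as the robot sees it. No stops or clicks; friction (about 0.1 N m) holds it where it is left. Starts within 0.12 of 0.
- knob_grip (a point): Middle of the knob's black grip bar, on the wheel axis 63 mm above the bench; turns with the wheel; its x axis runs along the bar. Bar 46 mm long, 13 mm thick, 26 mm high (50 to 76 mm above the bench), on a hub 42 mm across. A white line shows the end that points to the one-dot pocket; at wheel = 0 the bar lies along filter_unit's x.
- pocket1 (a point): One-dot pocket: centre of its floor, 18 mm above the bench, 82 mm from the wheel axis. x points radially outward, z up. A 40 x 40 mm square with sides along x and y, 20 mm deep below the wheel's top face, rim chamfered 2.2 mm. Moves with the wheel, which is dark grey, 224 mm across, with 1 to 6 white dots outside the pockets.
- pocket2 (a point): Two-dot pocket, same shape and meaning as pocket1, 60 degrees round the wheel. Moves with the wheel; under the cover at the start.
- filter_blue: Blue filter: square black cartridge 36 x 36 mm (corners cut 4 mm), 20 mm high, about 40 g, with a round blue glass 28 mm across in its upper face. Origin at the centre of its underside, z up, sides along x and y; fits any of four ways round. Lies flat, glass up, on the bench pad, underside 2 mm above the bench. Fully home, its upper face is level with the wheel's top face.
- filter_amber: Amber filter: the same cartridge with an orange-yellow glass; lies on the same pad. Which of the two lies left or right changes.
- bench_pad: White absorbent bench pad with blue borders, 170 x 270 x 2 mm, fixed; origin at the centre of its underside.
- marker_black: Black marker pen lying on the bench, 138 x 15 x 16 mm; bystander.
- forceps_blunt: Steel forceps lying on the bench, 127 x 16 x 7 mm; bystander.
- bench_timer: Small white bench timer, 66 x 66 x 18 mm; bystander.
- pipette_bench: Hand pipette lying on the bench, 290 x 62 x 31 mm; bystander.
Things that resemble listed ones, but are neither listed nor needed, are in the scene too. Leave any green, pink or red look-alike of the filter_blue alone.

How it is judged:
By the outcome, as a careful person would: the job done as asked, in the order asked, and still so for the second after the job is handed in, with the robot touching nothing.
It also fails if it takes over 64 s, if anything falls off the work surface, if the arm or the gripper's body presses on something with over 40 N, if the wrist force passes 120 N, or if a joint passes its speed limit or range.

ROBOT

A 6-joint arm with a two-finger parallel gripper is mounted at the origin on a cart in front of the work surface, level with it; the furniture and walls round the work are solid. World frame = base frame: x ahead of the robot, y to its left, z up, the work surface at z = 0. Lengths are in m, angles in rad, forces in N, time in s.
With the tool pointing down it reaches from about 0.425 to 0.925 m from the base axis. Payload 12.5 kg.
Tool frame: the origin (TCP) lies at the centre of the arm's flange, where the gripper is bolted on; the fingertips stand 173 mm ahead of it and the grasp point (between the pads) lies 155 mm ahead of it (robot.tips_ahead is the distance from the TCP to the fingertips, in m); z points along the fingers, y is the line along which they close (so a half turn about z gives the same grasp; the last joint's range is limited). The gripper opens to 85 mm and grips with 20 to 120 N. Pads are 22 mm wide; open, the fingers measure 114 mm over their backs; the gripper's body (76 mm by 85 mm) begins 54 mm behind the grasp point. The pads swing forward as they close: fully open they stand 13 mm farther back than shut.
Start: joints at [-1.378, 0.491, 1.559, -0, 1.092, -0.106], TCP at [0.184, -0.597, 0.405] pointing down, gripper open.
Joint ranges: [-3.1, 3.1], [-0.84, 2.19], [0.05, 2.79], [-1.13, 4.28], [0.06, 2.93], [-2.69, 2.69]. Speed limits (rad/s): [2.22, 2.22, 2.79, 3.14, 3.14, 3.14].

INTERFACE

Orientations are given as [roll, pitch, yaw] about the fixed x, y, z axes, in that order (R = Rz(yaw) Ry(pitch) Rx(roll)).
In Python, from bench import robot, get_image, calibration, close_job gives the robot as it stands. The module is installed in compiled form; this text tells all that it offers.
- The arm moves only by the shell command python3 -m handwheel 'ROWS'. ROWS is JSON, a list of rows, each an object of numbers: "gripper": the finger opening in m, from 0 to 0.0854; "tx", "ty", "tz": the shift along the tool's x, y, z in m; "roll": the turn about the tool's z in degrees. A call has 1 to 20 rows; each row is the pose to reach, as a shift and turn from the pose commanded when the call began, along the tool's axes at that moment; what a row does not reach only later rows make up. A row lasts 1/12 s, in which the tool goes at most 41.7 mm and 7.16 degrees, less where a joint would pass 70% of its speed; a pose out of reach is approached as far as the arm can. A call with a gripper value outside its range is refused whole. The fingers move at their own pace and stop on an object; the grip force is fixed at half the most. Time passes only in rows, so rows that repeat a pose let the fingers close. It gives the time, the measured TCP pose, the force, the opening and the grip force at its end, in the units of the state.
- robot.get_obs(): the state, without advancing time (a new reading comes with each control period).
- get_image(name): name is "side" or "top"; returns (picture, depth): 420x560x3 uint8, red, green, blue; 420x560 float32, m along the optical axis (not along the pixel's ray), 0 where there is no reading.
- calibration(name): a dict with "fx", "fy", "cx", "cy" (pixels), "view" (4x4, takes a point from world to camera coordinates). Camera axes: x right, y down, z forward; pixel columns grow to the right and rows downward; lengths in m; the calibration is good to about 2 mm. A picture is of the moment at which its call begins. calibration takes no time and is no camera call.
- close_job(): hands the job in; it is judged then, once.
The state is a dict: "time": time; "joint_pos": joint angles; "dq": joint speeds; "joint_torque": joint torques, N m; "position": TCP position; "tcp_rot": TCP orientation; "contact_force": force on the tool from outside, world axes, zero at the start; "ft_torque": the same for the moment, N m; "grip_width": opening from 0.0 (shut) to 1.0 (fully open); "gripper_force": force on a finger pad.
Only numpy, scipy, OpenCV 4.12 (cv2) and the standard library are available. Lean on these libraries where they do the work, as an engineer would, in place of code of your own. Each camera call takes 0.05 s, during which the arm holds its last target. There are 200 camera calls.

## Working session

There is one attempt and no reset: what is moved stays moved. The work goes in short steps, Python scripts to look and compute and a shell command to move; the robot and the scene stay as the last step left them, time stands still between calls to the robot, and variables do not carry over. Pictures are saved under pics/ and viewed, at most 10 in all, crops included, and the job is handed in when it is done.

```bash
mkdir -p pics
cat > h.py <<'E'
import numpy as np, cv2
from bench import robot,get_image,calibration
def snap(n,f=None):
    im,d=get_image(n); 
    if f: cv2.imwrite('pics/'+f,im[:,:,::-1])
    return im,d
def world(n,d,u,v,z=None):
    c=calibration(n); V=np.linalg.inv(np.array(c['view']))
    ray=np.array([(u-c['cx'])/c['fx'],(v-c['cy'])/c['fy'],1.])
    if z is None: return V[:3,:3]@(ray*d[int(v),int(u)])+V[:3,3]
    r=V[:3,:3]@ray; o=V[:3,3]; return o+r*(z-o[2])/r[2]
def cloud(n,d):
    c=calibration(n); V=np.linalg.inv(np.array(c['view']))
    v,u=np.indices(d.shape); P=np.stack([(u-c['cx'])/c['fx']*d,(v-c['cy'])/c['fy']*d,d],-1)
    P=P@V[:3,:3].T+V[:3,3]; P[d==0]=np.nan; return P
E
python3 - <<'E'
from h import *
for n in('top','side'):
    im,d=snap(n,n+'0.png'); np.savez('pics/'+n+'0',im=im,d=d); c=calibration(n)
    print(n,c['fx'],np.linalg.inv(np.array(c['view'])).round(3).tolist())
print(robot.get_obs(),robot.tips_ahead)
E
```

```text
top 452.4680638661804 [[-0.031, -0.977, 0.21, 0.335], [-1.0, 0.03, -0.005, 0.059], [-0.001, -0.21, -0.978, 1.091], [0.0, 0.0, 0.0, 1.0]]
side 393.78927961099737 [[0.952, -0.128, 0.28, 0.229], [-0.307, -0.359, 0.881, -0.998], [-0.012, -0.924, -0.381, 0.504], [0.0, 0.0, 0.0, 1.0]]
{'time': 0.1, 'joint_pos': array([-1.37761367e+00,  4.91472080e-01,  1.55937628e+00,  8.81775681e-06,
        1.09170689e+00, -1.05602885e-01]), 'dq': array([-0.00052833, -0.00093199, -0.00068962,  0.00050684, -0.00078845,
       -0.00046752]), 'joint_torque': array([ 2.11547493e-03, -6.19445372e+01, -2.62026715e+01, -1.27323292e-04,
        2.90687349e-03, -1.43174663e-05]), 'position': array([ 0.18398986, -0.59727417,  0.40420721]), 'tcp_rot': array([-3.14063624e+00, -1.09242173e-04,  2.98781423e-01]), 'contact_force': array([-0.49030293, -0.27469061, -0.10830509]), 'ft_torque': array([-0.00248925, -0.02477106,  0.01943286]), 'gripper_force': 0.0, 'grip_width': 0.9994337541967193} 0.1734
```

View pics/top0.png

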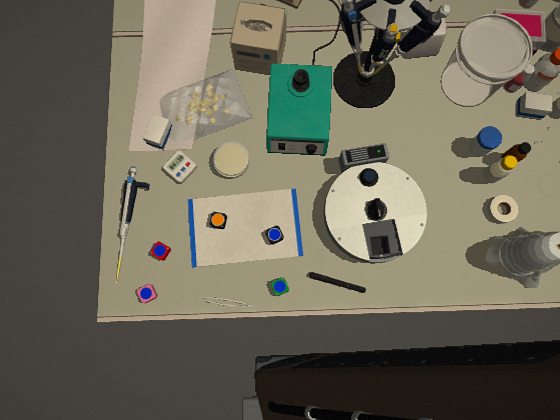

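View pics/side0.png

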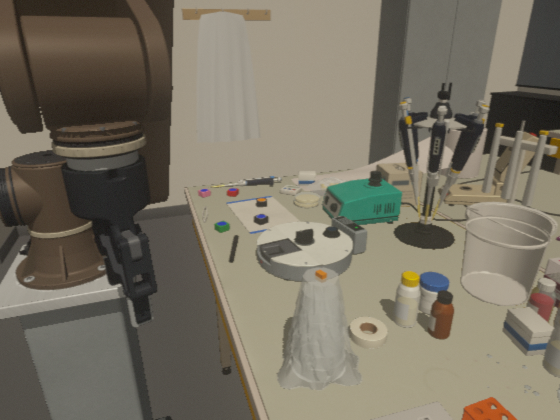

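The top view shows the amber filter at about (218,220), blue at (274,235), the wheel at (376,212) with its gap facing down at (382,240), and the knob at (376,209). The side view shows the same layout, with the arm parked at the left.

Run:
```python
from h import *
z=np.load('pics/top0.npz'); im,d=z['im'],z['d']
P=cloud('top',d); Z=P[...,2]
a=cv2.resize(im[155:270,315:437,::-1],None,fx=5,fy=5,interpolation=cv2.INTER_CUBIC)[:575]
b=cv2.resize(im[205:250,200:295,::-1],None,fx=5,fy=5,interpolation=cv2.INTER_CUBIC)
cv2.imwrite('pics/wheel.png',a); cv2.imwrite('pics/filt.png',b)
# depth sanity
print('pad',world('top',d,250,220),'bench',world('top',d,300,290))
for nm,(u,v) in dict(amber=(218,220),blue=(274,235)).items():
    s=(slice(v-14,v+15),slice(u-14,u+15))
    dark=(im[s].max(-1)<75); m=(Z[s]>0.012)&(Z[s]<.035)
    q=P[s][m]; print(nm,m.sum(),dark.sum(),np.median(q[:,2]),(q.min(0)+q.max(0))/2,q.max(0)-q.min(0))
    r=cv2.minAreaRect((q[:,:2]*1000).astype(np.float32)); print(r)
    hsv=cv2.cvtColor(im[s],cv2.COLOR_RGB2HSV); g=(hsv[...,1]>150)&(hsv[...,2]>90)
    vv,uu=np.nonzero(g); print('glass',g.sum(),world('top',d,u-14+uu.mean(),v-14+vv.mean(),.022))
# cover circle: points with z 40..52
m=(Z>.040)&(Z<.052); m[:150]=0;m[275:]=0;m[:,:310]=0;m[:,445:]=0
m=cv2.morphologyEx(m.astype(np.uint8),cv2.MORPH_OPEN,np.ones((3,3)))
c,_=cv2.findContours(m,cv2.RETR_EXTERNAL,cv2.CHAIN_APPROX_NONE); c=max(c,key=cv2.contourArea)[:,0]
print('coverz',np.median(Z[m>0]))
w=np.array([world('top',d,u,v,.0465) for u,v in c])[:,:2]
h=cv2.convexHull((w*1000).astype(np.float32)); print('enc',cv2.minEnclosingCircle(h))
from scipy.optimize import least_squares
f=least_squares(lambda p:np.hypot(w[:,0]-p[0],w[:,1]-p[1])-p[2],[.7,-.2,.12],loss='soft_l1',f_scale=.002).x; print('circ',f)
k=(Z>.068)&(Z<.085);k[:200]=0;k[222:]=0;k[:,:362]=0;k[:,390:]=0
q=P[k]; print('knob',k.sum(),q.mean(0),cv2.minAreaRect((q[:,:2]*1000).astype(np.float32)))
g=(Z<.040); g[:215]=0;g[262:]=0;g[:,:360]=0;g[:,405:]=0
g2=g&(Z<.030)
for u in range(362,404,3): print(u,(Z[222:262:3,u]*1000).round().astype(int))
```

```text
pad [ 0.5636272   0.13367331 -0.00080012] bench [ 0.38946768  0.01705029 -0.00124086]
amber 225 104 0.02220066786180186 [0.56248471 0.21060011 0.01978573] [0.03864851 0.03996062 0.01497169]
((562.9091796875, 210.87863159179688), (36.732940673828125, 35.339115142822266), 77.96151733398438)
glass 102 [0.56346193 0.21078279 0.022     ]
blue 225 93 0.02219527382295272 [0.52278845 0.07527626 0.02064877] [0.04338937 0.04317029 0.01412692]
((522.4778442382812, 75.48666381835938), (35.27463150024414, 35.74766159057617), 25.9658260345459)
glass 95 [0.52307873 0.07511763 0.022     ]
coverz 0.04636322773651602
enc ((570.2459716796875, -165.63406372070312), 122.16402435302734)
circ [ 0.58027531 -0.16417931  0.11062684]
knob 107 [ 0.56618911 -0.16597918  0.07509179] ((566.5814208984375, -166.32919311523438), (40.89828872680664, 14.308722496032715), 2.1582272052764893)
362 [44 39 47 45 44 45 46 48 45 45 45 48 46  2]
365 [47 39 39 38 36 36 46 51 45 46 47 46 47 19]
368 [51 36 34 37 38 39 34 39 36 39 38 48 47 26]
371 [48 36 39 33 38 35 22 20 19 37 37 40 19 29]
374 [35 35 38 36 38 28 18 21 14 18 17 37 27 27]
377 [41 36 37 38 34 22 22 19 19 16 17 38 22 26]
380 [37 40 38 37 39 21 19 20 19 17 18 38 16 23]
383 [39 35 38 41 40 22 16 17 18 15 20 37  8 25]
386 [42 40 38 37 38 31 26 21 17 18 18 38 14 17]
389 [37 39 40 39 37 38 36 42 40 40 38 36 28 -1]
392 [37 37 40 40 42 38 40 37 39 37 36 22 27 -1]
395 [45 39 36 37 37 37 39 37 36 39 37 13 22 -1]
398 [                  45                   43                   48
                   47                   46                   48
                   37 -9223372036854775808                   39
                   38                   36                   27
                    0                   -2]
401 [47 46 50 46 46 50 46 45 49 44 36 33 -4  1]<stdin>:29: RuntimeWarning: invalid value encountered in cast
```

View pics/wheel.png

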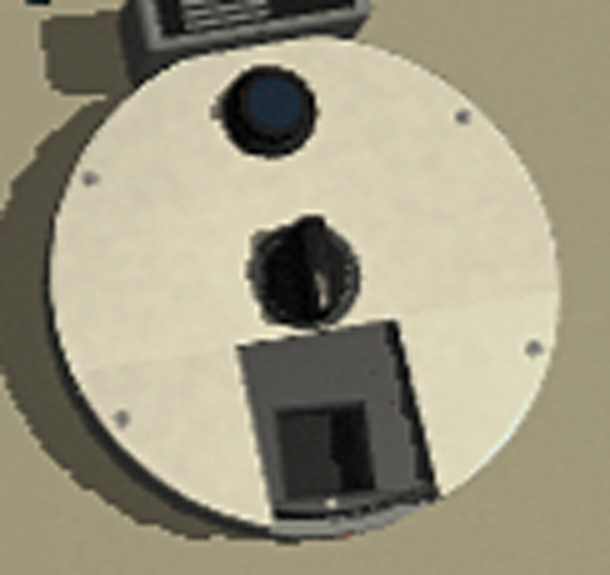

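View pics/filt.png

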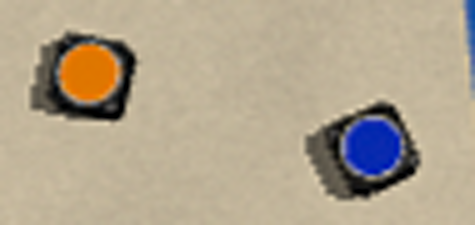

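The wheel crop shows the notch edges running from (240,345) to (275,515) and from (395,320) to (437,497), with the pocket between (278,408) and (370,500). The knob line points down, slightly less turned than the notch. The filter crop shows both cartridges flat with their glass up.

```bash
cat >> h.py <<'E'
def go(x,y,z,yaw_deg,grasp=None):
    "print row values taking TCP to x,y,z(yaw)"
    o=robot.get_obs(); p=o['position']; r,pt,yw=o['tcp_rot']
    c,s=np.cos,np.sin
    Rz=np.array([[c(yw),-s(yw),0],[s(yw),c(yw),0],[0,0,1]]);Ry=np.array([[c(pt),0,s(pt)],[0,1,0],[-s(pt),0,c(pt)]]);Rx=np.array([[1,0,0],[0,c(r),-s(r)],[0,s(r),c(r)]])
    t=(Rz@Ry@Rx).T@(np.array([x,y,z])-p)
    roll=(np.degrees(yw)-yaw_deg+180)%360-180
    print('t',o['time'].__round__(2),'cur',p.round(4),np.degrees(yw).round(2),'-> tx ty tz',t.round(4),'roll',round(roll,2),'rows',np.linalg.norm(t)/.0417,abs(roll)/7.16)
E
python3 - <<'E'
from h import *
from scipy.optimize import least_squares
z=np.load('pics/top0.npz'); im,d=z['im'],z['d']; P=cloud('top',d); Z=P[...,2]
# ortho images 2px/mm
c=calibration('top'); V=np.array(c['view'])
def ortho(zz,x0=.42,x1=.72,y0=-.31,y1=-.01,s=2000):
    xs=np.arange(x1,x0,-1/s); ys=np.arange(y1,y0,-1/s); X,Y=np.meshgrid(xs,ys,indexing='ij')
    Q=np.stack([X,Y,np.full_like(X,zz)],-1)@V[:3,:3].T+V[:3,3]
    return cv2.remap(im,(Q[...,0]/Q[...,2]*c['fx']+c['cx']).astype(np.float32),(Q[...,1]/Q[...,2]*c['fy']+c['cy']).astype(np.float32),cv2.INTER_LINEAR)
o=ortho(.0465); cv2.imwrite('pics/ortho.png',o[:,:,::-1])
g=o.min(-1).astype(float); hsv=o.astype(int)
bright=(o.sum(-1)>520).astype(np.uint8)
# radial edge search of the bright cover
cx,cy=.5702,-.1656; pts=[]
def G(x,y): return cv2.remap(o.sum(-1).astype(np.float32),np.array([[(-.01-y)*2000]],np.float32),np.array([[(.72-x)*2000]],np.float32),cv2.INTER_LINEAR)[0,0]
R=np.arange(.108,.130,.0005)
for a in np.arange(0,2*np.pi,.035):
    prof=np.array([G(cx+r*np.cos(a),cy+r*np.sin(a)) for r in R]); k=np.argmin(np.gradient(prof)); 
    if -np.gradient(prof)[k]>15: pts.append((a,cx+R[k]*np.cos(a),cy+R[k]*np.sin(a)))
A=np.array(pts); f=least_squares(lambda p:np.hypot(A[:,1]-p[0],A[:,2]-p[1])-p[2],[cx,cy,.121],loss='soft_l1',f_scale=.001).x
f2=least_squares(lambda p:np.hypot(A[:,1]-p[0],A[:,2]-p[1])-.121,[cx,cy],loss='soft_l1',f_scale=.001).x
print('circ',f,f2,len(A))
W=lambda u,v,zz:world('top',d,(u+.5)/5-.5+315,(v+.5)/5-.5+155,zz)[:2]
l=[W(240,345,.0465),W(275,515,.0465)]; r=[W(395,320,.0465),W(437,497,.0465)]
ang=lambda a,b:np.degrees(np.arctan2(*(a-b)[::-1]))
print('notch',l,r,ang(*l),ang(*r),'inner edge mid',(l[0]+r[0])/2,np.linalg.norm(l[0]-r[0]))
pk=[W(*q,.038) for q in((278,408),(367,402),(377,492),(285,500))]; print('pocket top',np.round(pk,4),np.mean(pk,0),ang(pk[0],pk[3]),ang(pk[1],pk[2]))
print('dot',W(333,503,.038),'red',W(348,533,.026),'collar',W(272,102,.0625),'knob line',W(318,300,.076))
# notch edges via bright cover at ortho
h=np.nanmax(np.where((P[...,0]<.6)&(P[...,0]>.1)&(P[...,1]<.3)&(P[...,1]>-.7),Z,np.nan)); print('max h x<.6',h)
for y0 in np.arange(-.65,.3,.1): 
  m=(P[...,1]>y0)&(P[...,1]<y0+.1)&(P[...,0]>.2)&(P[...,0]<.62); print(round(y0,2),np.nanmax(Z[m]) if m.any() else None,end=' ')
E
```

```text
circ [ 0.56900016 -0.16687669  0.12015747] [ 0.56885115 -0.16690497] 176
notch [array([ 0.5369444 , -0.13433316]), array([ 0.45629668, -0.14511219])] [array([ 0.54670009, -0.2082241 ]), array([ 0.46235657, -0.22082262])] 7.612788956146885 8.495551470480418 inner edge mid [ 0.54182224 -0.17127863] 0.07453216264938105
pocket top [[ 0.5078 -0.1518]
 [ 0.5094 -0.194 ]
 [ 0.4666 -0.1952]
 [ 0.4642 -0.1519]] [ 0.48697675 -0.17322696] 0.22602535239222848 1.7259724629833284
dot [ 0.46206692 -0.17426897] red [ 0.44911061 -0.18291081] collar [ 0.65071197 -0.15448438] knob line [ 0.55119257 -0.16610751]
max h x<.6 0.716695225361835
-0.65 0.019521444256110243 -0.55 0.17826664859229702 -0.45 0.020278676376030313 -0.35 0.05227361060513358 -0.25 0.716695225361835 -0.15 0.7044037714455219 -0.05 0.5397319799123491 0.05 0.3389574888479765 0.15 0.027271575130777936 0.25 0.024150507836993684
```

View pics/ortho.png

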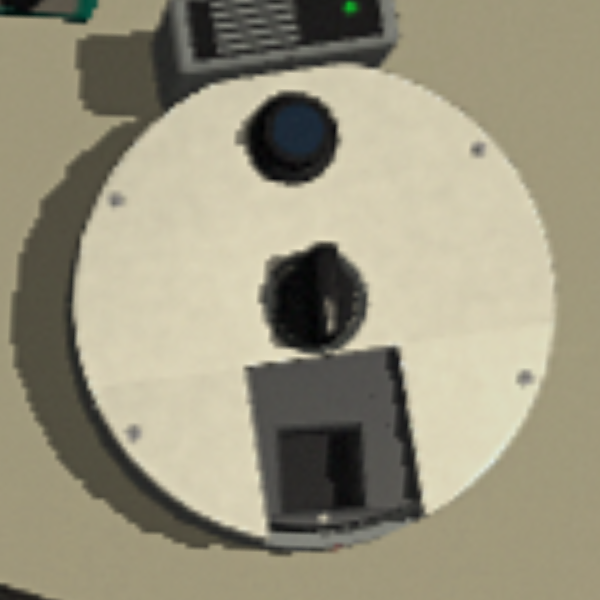

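Unit axis is at about (0.569, -0.167) with yaw about 8.2°. Pocket 1 sits at radius 82 mm and about 4° yaw, so wheel is about 0.07. Blue is at (0.523, 0.075) with yaw 26°, and amber at (0.563, 0.211) with yaw -12°. These agree with the given sizes and heights.

Run:
```python
from h import *
go(.5228,.0754,.26,116)
```

```text
t 0.1 cur [ 0.184  -0.5973  0.4042] 17.12 -> tx ty tz [ 0.5218 -0.543   0.1448] roll -98.88 rows 18.389995353944734 13.810207464810922
```

```bash
R='{"tx":0.5218,"ty":-0.543,"tz":0.03,"roll":-98.9,"gripper":0.065}'; python3 -m handwheel '[{"tx":0.5218,"ty":-0.543,"tz":0.03,"roll":-98.9,"gripper":0.065},{"tx":0.5218,"ty":-0.543,"tz":0.03,"roll":-98.9,"gripper":0.065},{"tx":0.5218,"ty":-0.543,"tz":0.03,"roll":-98.9,"gripper":0.065},{"tx":0.5218,"ty":-0.543,"tz":0.03,"roll":-98.9,"gripper":0.065},{"tx":0.5218,"ty":-0.543,"tz":0.03,"roll":-98.9,"gripper":0.065},{"tx":0.5218,"ty":-0.543,"tz":0.03,"roll":-98.9,"gripper":0.065},{"tx":0.5218,"ty":-0.543,"tz":0.03,"roll":-98.9,"gripper":0.065},{"tx":0.5218,"ty":-0.543,"tz":0.03,"roll":-98.9,"gripper":0.065},{"tx":0.5218,"ty":-0.543,"tz":0.03,"roll":-98.9,"gripper":0.065},{"tx":0.5218,"ty":-0.543,"tz":0.03,"roll":-98.9,"gripper":0.065},{"tx":0.5218,"ty":-0.543,"tz":0.03,"roll":-98.9,"gripper":0.065},{"tx":0.5218,"ty":-0.543,"tz":0.03,"roll":-98.9,"gripper":0.065},{"tx":0.5218,"ty":-0.543,"tz":0.03,"roll":-98.9,"gripper":0.065},{"tx":0.5218,"ty":-0.543,"tz":0.03,"roll":-98.9,"gripper":0.065},{"tx":0.5218,"ty":-0.543,"tz":0.03,"roll":-98.9,"gripper":0.065},{"tx":0.5218,"ty":-0.543,"tz":0.03,"roll":-98.9,"gripper":0.065},{"tx":0.5218,"ty":-0.543,"tz":0.03,"roll":-98.9,"gripper":0.065},{"tx":0.5218,"ty":-0.543,"tz":0.03,"roll":-98.9,"gripper":0.065},{"tx":0.5218,"ty":-0.543,"tz":0.03,"roll":-98.9,"gripper":0.065},{"tx":0.5218,"ty":-0.543,"tz":0.03,"roll":-98.9,"gripper":0.065}]'; python3 -c "
from h import *
go(.5228,.0754,.178,116)"
```

```text
time: 1.77
position: [0.5232, 0.0772, 0.374]
tcp_rot: [-3.141, -0.0, 2.028]
contact_force: [-0.2, 0.1, 0.6]
grip_width: 0.761
gripper_force: 0.0
t 1.77 cur [0.5232 0.0772 0.374 ] 116.22 -> tx ty tz [-0.0015 -0.001   0.196 ] roll 0.22 rows 4.700663418773029 0.031033445785226536
```

```bash
python3 -m handwheel '[{"tz":0.04,"gripper":0.065},{"tz":0.08,"gripper":0.065},{"tz":0.12,"gripper":0.065},{"tz":0.15,"gripper":0.065},{"tz":0.175,"gripper":0.065},{"tz":0.19,"gripper":0.065},{"tz":0.197,"gripper":0.065},{"tz":0.197,"gripper":0.065}]'; python3 -c "
from h import *
go(.5228,.0754,.178,116)
snap('side','s1.png')"
```

```text
t 1.77 cur [0.5232 0.0772 0.374 ] 116.22 -> tx ty tz [-0.0015 -0.001   0.196 ] roll 0.22 rows 4.700663418773029 0.031033445785226536schema error: expected keys gripper, tx, ty, tz, roll
```

View pics/s1.png

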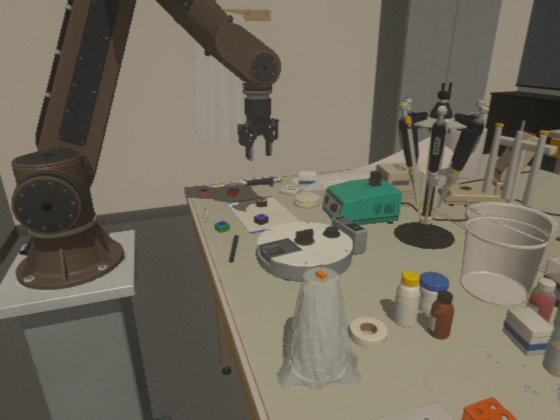

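The call was refused because each row needs all five keys. The picture shows the gripper hovering above the pad at (258,135), with the blue filter still at (261,219). I'll resend it with full rows.

```bash
python3 -m handwheel '[{"tx":0,"ty":0,"roll":0,"tz":0.04,"gripper":0.065},{"tx":0,"ty":0,"roll":0,"tz":0.08,"gripper":0.065},{"tx":0,"ty":0,"roll":0,"tz":0.12,"gripper":0.065},{"tx":0,"ty":0,"roll":0,"tz":0.15,"gripper":0.065},{"tx":0,"ty":0,"roll":0,"tz":0.175,"gripper":0.065},{"tx":0,"ty":0,"roll":0,"tz":0.19,"gripper":0.065},{"tx":0,"ty":0,"roll":0,"tz":0.197,"gripper":0.065},{"tx":0,"ty":0,"roll":0,"tz":0.197,"gripper":0.065}]'; python3 -c "
from h import *
go(.5228,.0754,.178,116)"
```

```text
time: 2.48
position: [0.5225, 0.074, 0.1767]
tcp_rot: [-3.139, -0.001, 2.023]
contact_force: [-0.4, -0.8, -0.6]
grip_width: 0.767
gripper_force: 0.0
t 2.48 cur [0.5225 0.074  0.1767] 115.92 -> tx ty tz [ 0.0011  0.0009 -0.0013] roll -0.08 rows 0.04597448083236612 0.010486328614828387
```

```bash
python3 -m handwheel '[{"tx":0,"ty":0,"roll":0,"tz":0,"gripper":0.025},{"tx":0,"ty":0,"roll":0,"tz":0,"gripper":0.025},{"tx":0,"ty":0,"roll":0,"tz":0,"gripper":0.025},{"tx":0,"ty":0,"roll":0,"tz":0,"gripper":0.025},{"tx":0,"ty":0,"roll":0,"tz":0,"gripper":0.025},{"tx":0,"ty":0,"roll":0,"tz":0,"gripper":0.025},{"tx":0,"ty":0,"roll":0,"tz":0,"gripper":0.025},{"tx":0,"ty":0,"roll":0,"tz":-0.03,"gripper":0.025},{"tx":0,"ty":0,"roll":0,"tz":-0.07,"gripper":0.025},{"tx":0,"ty":0,"roll":0,"tz":-0.11,"gripper":0.025},{"tx":0,"ty":0,"roll":0,"tz":-0.11,"gripper":0.025}]'; python3 -c "
from h import *
go(.4872,-.173,.27,94)
from h import *
im,d=snap('top');np.savez('pics/top1',im=im,d=d)
im,d=snap('side')
cv2.imwrite('pics/c1.png',cv2.resize(np.ascontiguousarray(im[130:260,190:320,::-1]),None,fx=4,fy=4))"
```

```text
time: 3.4
position: [0.5235, 0.0753, 0.295]
tcp_rot: [3.132, 0.005, 2.025]
contact_force: [1.1, 0.4, 0.5]
grip_width: 0.402
gripper_force: 60.0
t 3.4 cur [0.5235 0.0753 0.295 ] 116.04 -> tx ty tz [-0.2071 -0.1419  0.0246] roll 22.04 rows 6.048686488535386 3.0777777956123598
```

View pics/c1.png

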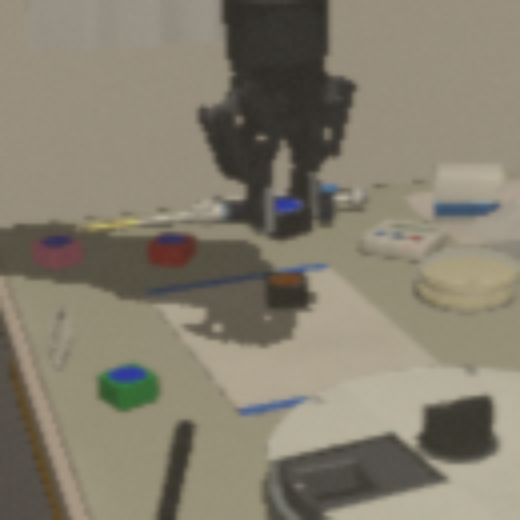

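The blue filter is gripped level between the fingers, at crop (285,215). Next I carry it over the gap.

```bash
python3 -m handwheel '[{"tx":-0.035,"ty":-0.0236,"roll":5,"tz":0,"gripper":0.025},{"tx":-0.07,"ty":-0.047,"roll":10,"tz":0,"gripper":0.025},{"tx":-0.104,"ty":-0.0705,"roll":15,"tz":0,"gripper":0.025},{"tx":-0.139,"ty":-0.094,"roll":20,"tz":0,"gripper":0.025},{"tx":-0.174,"ty":-0.118,"roll":22,"tz":0.01,"gripper":0.025},{"tx":-0.195,"ty":-0.133,"roll":22,"tz":0.02,"gripper":0.025},{"tx":-0.2075,"ty":-0.141,"roll":22,"tz":0.03,"gripper":0.025},{"tx":-0.2075,"ty":-0.141,"roll":22,"tz":0.03,"gripper":0.025},{"tx":-0.2075,"ty":-0.141,"roll":22,"tz":0.03,"gripper":0.025},{"tx":-0.2075,"ty":-0.141,"roll":22,"tz":0.03,"gripper":0.025},{"tx":-0.2075,"ty":-0.141,"roll":22,"tz":0.03,"gripper":0.025}]'; python3 -c "
from h import *
go(.4872,-.173,.22,94)
im,d=snap('side')
cv2.imwrite('pics/c2.png',cv2.resize(np.ascontiguousarray(im[120:280,210:370,::-1]),None,fx=4,fy=4)[:600])"
```

```text
time: 4.42
position: [0.4873, -0.172, 0.2579]
tcp_rot: [3.142, 0.0, 1.642]
contact_force: [0.3, 1.1, -1.1]
grip_width: 0.4
gripper_force: 59.9
t 4.42 cur [ 0.4873 -0.172   0.2579] 94.1 -> tx ty tz [-0.001  -0.0002  0.0379] roll 0.1 rows 0.9097998418951506 0.013549503596472692
```

View pics/c2.png

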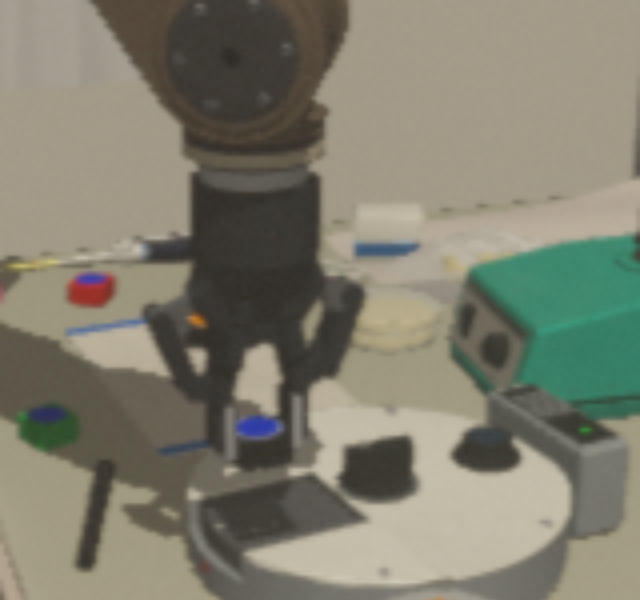

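The blue filter is held level above the pocket, with the glass at crop (258,428). The inner finger is well clear of the knob.

```bash
python3 -m handwheel '[{"tx":-0.0005,"ty":0,"roll":0,"tz":0.02,"gripper":0.025},{"tx":-0.0005,"ty":0,"roll":0,"tz":0.035,"gripper":0.025},{"tx":-0.0005,"ty":0,"roll":0,"tz":0.041,"gripper":0.025},{"tx":-0.0005,"ty":0,"roll":0,"tz":0.043,"gripper":0.025},{"tx":-0.0005,"ty":0,"roll":0,"tz":0.045,"gripper":0.025},{"tx":-0.0005,"ty":0,"roll":0,"tz":0.047,"gripper":0.025},{"tx":-0.0005,"ty":0,"roll":0,"tz":0.049,"gripper":0.025},{"tx":-0.0005,"ty":0,"roll":0,"tz":0.049,"gripper":0.025}]'
```

```text
time: 5.13
position: [0.4873, -0.1736, 0.2105]
tcp_rot: [3.14, 0.001, 1.641]
contact_force: [-4.1, 1.1, 17.0]
grip_width: 0.405
gripper_force: 69.8
```

```bash
python3 -m handwheel '[{"tx":0,"ty":0,"roll":0,"tz":-0.003,"gripper":0.025},{"tx":0,"ty":-0.0018,"roll":0,"tz":-0.003,"gripper":0.025},{"tx":0,"ty":-0.0018,"roll":0,"tz":-0.001,"gripper":0.025},{"tx":0,"ty":-0.0018,"roll":0,"tz":0.001,"gripper":0.025},{"tx":0,"ty":-0.0018,"roll":0,"tz":0.001,"gripper":0.025}]'; python3 -c "
from h import *
o=robot.get_obs();print(o['contact_force'],o['ft_torque'],o['position'])"
```

```text
time: 5.55
position: [0.4853, -0.1739, 0.2102]
tcp_rot: [3.14, 0.002, 1.642]
contact_force: [-9.6, 0.0, 41.7]
grip_width: 0.404
gripper_force: 82.1
[-9.63463837e+00  2.44951896e-03  4.16675367e+01] [1.79252570e-03 2.03853380e+00 1.15235699e-01] [ 0.48531141 -0.17392516  0.2102236 ]
```

```bash
python3 -m handwheel '[{"tx":0,"ty":0,"roll":0,"tz":-0.006,"gripper":0.025},{"tx":0,"ty":0,"roll":0,"tz":-0.012,"gripper":0.025},{"tx":0,"ty":0,"roll":0,"tz":-0.012,"gripper":0.025},{"tx":0,"ty":0,"roll":0,"tz":-0.012,"gripper":0.025}]'
python3 - <<'E'
from h import *
p=robot.get_obs()['position']; print(p)
im,d=snap('top'); np.savez('pics/top2',im=im,d=d)
ims,ds=snap('side'); np.savez('pics/side2',im=ims,d=ds)
def blue(im,box):
    v0,v1,u0,u1=box; h=cv2.cvtColor(im[v0:v1,u0:u1],cv2.COLOR_RGB2HSV); m=(abs(h[...,0].astype(int)-116)<10)&(h[...,1]>170)&(h[...,2]>60)
    n,l,s,c=cv2.connectedComponentsWithStats(m.astype(np.uint8)); 
    return [(s[i,4],c[i]+[u0,v0]) for i in range(1,n) if s[i,4]>6]
for n,I,D,box in(('top',im,d,(180,275,320,440)),('side',ims,ds,(190,260,240,320))):
    for a,(u,v) in blue(I,box): print(n,a,u,v,'at z',world(n,D,u,v,p[2]-.155),'depth',world(n,D,u,v))
z=np.load('pics/top1.npz'); 
for a,(u,v) in blue(z['im'],(150,300,220,330)): print('top1',a,u,v,world('top',z['d'],u,v,.295-.155),world('top',z['d'],u,v))
# side0 knob, dot, red line, cover circle
z=np.load('pics/side0.npz'); P=cloud('side',z['d']); Z=P[...,2]
m=(Z>.070)&(Z<.08)&(abs(P[...,0]-.569)<.03)&(abs(P[...,1]+.167)<.03); print('side knob top',m.sum(),P[m].mean(0),cv2.minAreaRect((P[m][:,:2]*1000).astype(np.float32)))
m=(Z<.030)&(Z>.012)&(abs(P[...,0]-.487)<.03)&(abs(P[...,1]+.173)<.03); print('side floor',m.sum(),P[m].mean(0),P[m].min(0),P[m].max(0))
# dots: bright pixels in notch
for n,f in(('side','side0'),('top','top0'),('top','top2')):
    z=np.load(f'pics/{f}.npz'); I=z['im'].sum(-1); P=cloud(n,z['d'])
    m=(abs(P[...,0]-.462)<.012)&(abs(P[...,1]+.174)<.02)
    vv,uu=np.nonzero(m); k=np.argmax(I[m]) if m.any() else None
    if k is not None: print(f,'dot',uu[k],vv[k],I[m][k],world(n,z['d'],uu[k],vv[k],.038))
cv2.imwrite('pics/c3.png',np.vstack([cv2.resize(np.load('pics/side0.npz')['im'][225:285,245:365,::-1],None,fx=5,fy=5,interpolation=cv2.INTER_CUBIC),cv2.resize(ims[200:260,245:365,::-1],None,fx=5,fy=5,interpolation=cv2.INTER_CUBIC)]))
E
```

```text
time: 5.88
position: [0.4854, -0.1737, 0.2196]
tcp_rot: [3.141, 0.0, 1.641]
contact_force: [0.0, 0.3, -1.1]
grip_width: 0.402
gripper_force: 60.0
[ 0.48539127 -0.17372837  0.21964843]
side 22 273.3181818181818 240.72727272727272 at z [ 0.48382896 -0.17774136  0.06464843] depth [ 0.48545541 -0.17251368  0.0618484 ]
side knob top 66 [ 0.56544643 -0.17082398  0.07371753] ((566.4631958007812, -169.72572326660156), (43.33746337890625, 12.915404319763184), 2.8339791297912598)
side floor 99 [ 0.48589376 -0.15871757  0.02305094] [ 0.45736209 -0.19992645  0.01504342] [ 0.50684051 -0.14481781  0.02989894]
side0 dot 263 269 427 [ 0.43473004 -0.25364845  0.038     ]
top0 dot 381 255 560 [ 0.46255   -0.1738375  0.038    ]
top2 dot 434 216 338 [ 0.55177245 -0.30703038  0.038     ]
```

View pics/c3.png

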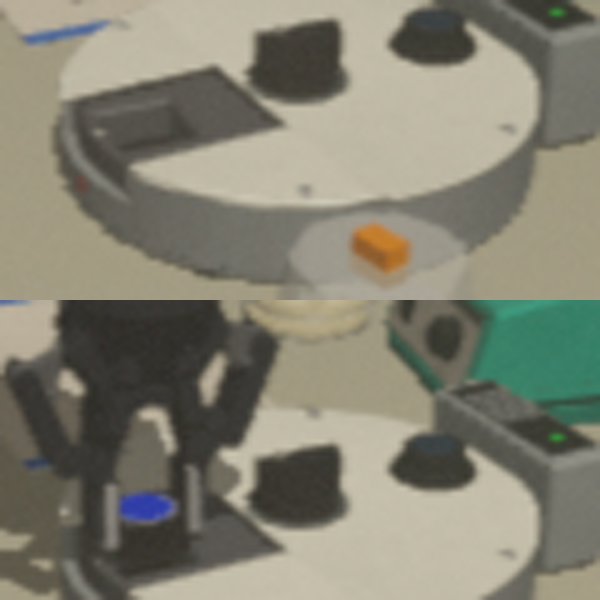

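The lower half of the picture shows the blue filter just above the pocket, with the glass at (147,507). The finger ends come almost down to the filter's underside. By linkage geometry the tips sit only about 1 mm back at this opening, so the fingertips met the wheel rather than the filter. I'll set it back on the pad and grip about 10 mm higher.

```bash
python3 -m handwheel '[{"tx":0,"ty":0,"roll":0,"tz":-0.04,"gripper":0.025},{"tx":0.04,"ty":0.009,"roll":0,"tz":-0.05,"gripper":0.025},{"tx":0.08,"ty":0.018,"roll":0,"tz":-0.05,"gripper":0.025},{"tx":0.12,"ty":0.027,"roll":0,"tz":-0.05,"gripper":0.025},{"tx":0.16,"ty":0.036,"roll":0,"tz":-0.05,"gripper":0.025},{"tx":0.2,"ty":0.045,"roll":0,"tz":-0.04,"gripper":0.025},{"tx":0.23,"ty":0.052,"roll":0,"tz":-0.02,"gripper":0.025},{"tx":0.246,"ty":0.0546,"roll":0,"tz":0.01,"gripper":0.025},{"tx":0.246,"ty":0.0546,"roll":0,"tz":0.03,"gripper":0.025},{"tx":0.246,"ty":0.0546,"roll":0,"tz":0.037,"gripper":0.025},{"tx":0.246,"ty":0.0546,"roll":0,"tz":0.04,"gripper":0.025},{"tx":0.246,"ty":0.0546,"roll":0,"tz":0.041,"gripper":0.025}]'
```

```text
time: 6.98
position: [0.5222, 0.0756, 0.1791]
tcp_rot: [-3.139, -0.001, 1.64]
contact_force: [-5.8, 4.8, 19.6]
grip_width: 0.407
gripper_force: 62.3
```

```bash
python3 -m handwheel '[{"tx":0,"ty":0,"roll":0,"tz":0,"gripper":0.055},{"tx":0,"ty":0,"roll":0,"tz":0,"gripper":0.055},{"tx":0,"ty":0,"roll":0,"tz":0,"gripper":0.055},{"tx":0,"ty":0,"roll":0,"tz":-0.006,"gripper":0.055},{"tx":0,"ty":0,"roll":0,"tz":-0.01,"gripper":0.055},{"tx":0,"ty":0,"roll":0,"tz":-0.01,"gripper":0.055},{"tx":0,"ty":0,"roll":0,"tz":-0.01,"gripper":0.025},{"tx":0,"ty":0,"roll":0,"tz":-0.01,"gripper":0.025},{"tx":0,"ty":0,"roll":0,"tz":-0.01,"gripper":0.025},{"tx":0,"ty":0,"roll":0,"tz":-0.01,"gripper":0.025},{"tx":0,"ty":0,"roll":0,"tz":-0.01,"gripper":0.025},{"tx":0,"ty":0,"roll":0,"tz":-0.01,"gripper":0.025}]'
```

```text
time: 7.98
position: [0.5226, 0.0755, 0.1893]
tcp_rot: [3.141, 0.0, 1.641]
contact_force: [-2.0, -0.8, 11.8]
grip_width: 0.396
gripper_force: 58.8
```

```bash
python3 -m handwheel '[{"tx":0,"ty":0,"roll":0,"tz":0,"gripper":0.05},{"tx":0,"ty":0,"roll":0,"tz":0,"gripper":0.05},{"tx":0,"ty":0,"roll":0,"tz":0.003,"gripper":0.05},{"tx":0,"ty":0,"roll":0,"tz":0.003,"gripper":0.025},{"tx":0,"ty":0,"roll":0,"tz":0.003,"gripper":0.025},{"tx":0,"ty":0,"roll":0,"tz":0.003,"gripper":0.025},{"tx":0,"ty":0,"roll":0,"tz":0.003,"gripper":0.025},{"tx":0,"ty":0,"roll":0,"tz":0.003,"gripper":0.025},{"tx":0,"ty":0,"roll":0,"tz":0.003,"gripper":0.025}]'
python3 -m handwheel '[{"tx":0,"ty":0,"roll":0,"tz":-0.03,"gripper":0.025},{"tx":0,"ty":0,"roll":0,"tz":-0.07,"gripper":0.025},{"tx":-0.03,"ty":-0.007,"roll":0,"tz":-0.09,"gripper":0.025},{"tx":-0.06,"ty":-0.014,"roll":0,"tz":-0.09,"gripper":0.025},{"tx":-0.1,"ty":-0.022,"roll":0,"tz":-0.09,"gripper":0.025},{"tx":-0.14,"ty":-0.031,"roll":0,"tz":-0.09,"gripper":0.025},{"tx":-0.18,"ty":-0.04,"roll":0,"tz":-0.09,"gripper":0.025},{"tx":-0.22,"ty":-0.049,"roll":0,"tz":-0.09,"gripper":0.025},{"tx":-0.24,"ty":-0.0535,"roll":0,"tz":-0.08,"gripper":0.025},{"tx":-0.246,"ty":-0.0546,"roll":0,"tz":-0.07,"gripper":0.025},{"tx":-0.246,"ty":-0.0546,"roll":0,"tz":-0.06,"gripper":0.025},{"tx":-0.246,"ty":-0.0546,"roll":0,"tz":-0.06,"gripper":0.025}]'
```

```text
time: 8.73
position: [0.5226, 0.0755, 0.1856]
tcp_rot: [-3.142, 0.0, 1.641]
contact_force: [-0.1, -0.6, -1.4]
grip_width: 0.401
gripper_force: 59.7
time: 9.73
position: [0.4851, -0.1731, 0.2437]
tcp_rot: [-3.139, -0.002, 1.64]
contact_force: [0.2, 0.6, -0.6]
grip_width: 0.395
gripper_force: 60.2
```

```bash
python3 -m handwheel '[{"tx":-0.0005,"ty":0.0008,"roll":0,"tz":0.012,"gripper":0.025},{"tx":-0.0005,"ty":0.0008,"roll":0,"tz":0.018,"gripper":0.025},{"tx":-0.0005,"ty":0.0008,"roll":0,"tz":0.021,"gripper":0.025},{"tx":-0.0005,"ty":0.0008,"roll":0,"tz":0.023,"gripper":0.025},{"tx":-0.0005,"ty":0.0008,"roll":0,"tz":0.025,"gripper":0.025},{"tx":-0.0005,"ty":0.0008,"roll":0,"tz":0.027,"gripper":0.025},{"tx":-0.0005,"ty":0.0008,"roll":0,"tz":0.028,"gripper":0.025},{"tx":-0.0005,"ty":0.0008,"roll":0,"tz":0.028,"gripper":0.025}]'; python3 -c "
from h import *
o=robot.get_obs();print(o['contact_force'],o['ft_torque'],o['position'])"
```

```text
time: 10.4
position: [0.4862, -0.1741, 0.2177]
tcp_rot: [3.142, 0.0, 1.641]
contact_force: [-0.8, -0.6, -0.7]
grip_width: 0.4
gripper_force: 60.2
[-0.82129051 -0.55637428 -0.69841424] [ 0.00015049 -0.03988012 -0.00290719] [ 0.48624426 -0.1740994   0.21770504]
```

```bash
python3 -m handwheel '[{"tx":0,"ty":0,"roll":0,"tz":0.0015,"gripper":0.025},{"tx":0,"ty":0,"roll":0,"tz":0.003,"gripper":0.025},{"tx":0,"ty":0,"roll":0,"tz":0.0045,"gripper":0.025},{"tx":0,"ty":0,"roll":0,"tz":0.0055,"gripper":0.025},{"tx":0,"ty":0,"roll":0,"tz":0.0055,"gripper":0.025}]'; python3 -c "
from h import *
o=robot.get_obs();print(o['contact_force'],o['ft_torque'],o['position'])"
```

```text
time: 10.82
position: [0.4862, -0.1742, 0.212]
tcp_rot: [-3.141, -0.0, 1.641]
contact_force: [-0.2, -0.4, -1.2]
grip_width: 0.407
gripper_force: 60.2
[-0.15655419 -0.37853789 -1.15375562] [-0.00279446 -0.06317713  0.0677975 ] [ 0.48619896 -0.17418126  0.21196523]
```

```bash
python3 -m handwheel '[{"tx":0,"ty":0,"roll":0,"tz":0,"gripper":0.048},{"tx":0,"ty":0,"roll":0,"tz":0,"gripper":0.048},{"tx":0,"ty":0,"roll":0,"tz":0,"gripper":0.048},{"tx":0,"ty":0,"roll":0,"tz":0,"gripper":0.048},{"tx":0,"ty":0,"roll":0,"tz":-0.02,"gripper":0.048},{"tx":0,"ty":0,"roll":0,"tz":-0.05,"gripper":0.048},{"tx":0,"ty":0,"roll":0,"tz":-0.05,"gripper":0.0},{"tx":0,"ty":0,"roll":0,"tz":-0.05,"gripper":0.0},{"tx":0,"ty":0,"roll":0,"tz":-0.05,"gripper":0.0},{"tx":0,"ty":0,"roll":0,"tz":-0.05,"gripper":0.0},{"tx":0,"ty":0,"roll":0,"tz":-0.05,"gripper":0.0},{"tx":0,"ty":0,"roll":0,"tz":-0.05,"gripper":0.0}]'
python3 - <<'E'
from h import *
im,d=snap('side'); P=cloud('side',d)
h=cv2.cvtColor(im,cv2.COLOR_RGB2HSV); m=(abs(h[...,0].astype(int)-116)<10)&(h[...,1]>150)&(h[...,2]>50); m[:225]=0;m[270:]=0;m[:,:250]=0;m[:,310:]=0
vv,uu=np.nonzero(m); print(m.sum(),uu.mean(),vv.mean(),np.median(P[m],0),world('side',d,uu.mean(),vv.mean(),.038))
k=(abs(P[...,0]-.52)<.012)&(abs(P[...,1]+.17)<.02)&(abs(P[...,2]-.036)<.006); print('wheel top side z',np.nanmedian(P[k][:,2]))
E
```

```text
time: 11.82
position: [0.4862, -0.1742, 0.2615]
tcp_rot: [-3.14, -0.001, 1.641]
contact_force: [0.4, -0.8, -0.2]
grip_width: 0.003
gripper_force: 0.0
30 273.76666666666665 249.43333333333334 [ 0.48581695 -0.17249317  0.03779403] [ 0.48600936 -0.17334793  0.038     ]
wheel top side z 0.03732603213525082
```

```bash
python3 -m handwheel '[{"tx":0,"ty":0,"roll":0,"tz":0.03,"gripper":0},{"tx":0,"ty":0,"roll":0,"tz":0.044,"gripper":0},{"tx":0,"ty":0,"roll":0,"tz":0.048,"gripper":0},{"tx":0,"ty":0,"roll":0,"tz":0.0495,"gripper":0},{"tx":0,"ty":0,"roll":0,"tz":0.0505,"gripper":0},{"tx":0,"ty":0,"roll":0,"tz":0.0512,"gripper":0},{"tx":0,"ty":0,"roll":0,"tz":0.0512,"gripper":0}]'
```

```text
time: 12.45
position: [0.4864, -0.1742, 0.2116]
tcp_rot: [3.141, 0.001, 1.641]
contact_force: [0.5, -0.4, 1.8]
grip_width: -0.002
gripper_force: 0.0
```

The blue filter is flush: camera height 37.8 mm against 37.3 mm for the wheel top, and touch at 38 mm. Next is the knob.

```bash
python3 -m handwheel '[{"tx":0,"ty":0,"roll":0,"tz":-0.04,"gripper":0.05},{"tx":0,"ty":0.01,"roll":-7,"tz":-0.07,"gripper":0.05},{"tx":0.001,"ty":0.03,"roll":-14,"tz":-0.08,"gripper":0.05},{"tx":0.001,"ty":0.06,"roll":-21,"tz":-0.08,"gripper":0.05},{"tx":0.0018,"ty":0.0816,"roll":-28,"tz":-0.08,"gripper":0.05},{"tx":0.0018,"ty":0.0816,"roll":-35,"tz":-0.08,"gripper":0.05},{"tx":0.0018,"ty":0.0816,"roll":-42,"tz":-0.08,"gripper":0.05},{"tx":0.0018,"ty":0.0816,"roll":-49,"tz":-0.08,"gripper":0.05},{"tx":0.0018,"ty":0.0816,"roll":-56,"tz":-0.08,"gripper":0.05},{"tx":0.0018,"ty":0.0816,"roll":-63,"tz":-0.08,"gripper":0.05},{"tx":0.0018,"ty":0.0816,"roll":-70,"tz":-0.08,"gripper":0.05},{"tx":0.0018,"ty":0.0816,"roll":-77,"tz":-0.08,"gripper":0.05},{"tx":0.0018,"ty":0.0816,"roll":-84,"tz":-0.08,"gripper":0.05},{"tx":0.0018,"ty":0.0816,"roll":-89.3,"tz":-0.08,"gripper":0.05},{"tx":0.0018,"ty":0.0816,"roll":-89.3,"tz":-0.06,"gripper":0.05},{"tx":0.0018,"ty":0.0816,"roll":-89.3,"tz":-0.035,"gripper":0.05},{"tx":0.0018,"ty":0.0816,"roll":-89.3,"tz":-0.02,"gripper":0.05},{"tx":0.0018,"ty":0.0816,"roll":-89.3,"tz":-0.018,"gripper":0.05},{"tx":0.0018,"ty":0.0816,"roll":-89.3,"tz":-0.018,"gripper":0.05}]'
```

```text
time: 14.03
position: [0.5675, -0.1666, 0.2289]
tcp_rot: [3.141, -0.001, -3.084]
contact_force: [-0.3, -0.2, 0.3]
grip_width: 0.585
gripper_force: 0.0
```

```bash
python3 -m handwheel '[{"tx":0,"ty":0,"roll":0,"tz":0,"gripper":0},{"tx":0,"ty":0,"roll":0,"tz":0,"gripper":0},{"tx":0,"ty":0,"roll":0,"tz":0,"gripper":0},{"tx":0,"ty":0,"roll":0,"tz":0,"gripper":0},{"tx":0,"ty":0,"roll":0,"tz":0,"gripper":0},{"tx":0,"ty":0,"roll":0,"tz":0,"gripper":0},{"tx":0,"ty":0,"roll":0,"tz":0,"gripper":0}]'; python3 -c "
from h import *
o=robot.get_obs();print(o['contact_force'],o['ft_torque'],o['position'],np.degrees(o['tcp_rot'][2]))"
```

```text
time: 14.62
position: [0.5677, -0.1665, 0.2303]
tcp_rot: [-3.141, 0.002, -3.083]
contact_force: [-0.7, 2.1, 6.8]
grip_width: 0.134
gripper_force: 59.2
[-0.74737931  2.10551248  6.82616328] [0.28085654 0.20412845 0.05052943] [ 0.56766955 -0.16653049  0.23034656] -176.6683563191397
```

```bash
python3 -m handwheel '[{"tx":0,"ty":0,"roll":4,"tz":-0.0015,"gripper":0},{"tx":0,"ty":0,"roll":9,"tz":-0.0015,"gripper":0},{"tx":0,"ty":0,"roll":14,"tz":-0.0015,"gripper":0},{"tx":0,"ty":0,"roll":19,"tz":-0.0015,"gripper":0},{"tx":0,"ty":0,"roll":24,"tz":-0.0015,"gripper":0},{"tx":0,"ty":0,"roll":29,"tz":-0.0015,"gripper":0},{"tx":0,"ty":0,"roll":34,"tz":-0.0015,"gripper":0},{"tx":0,"ty":0,"roll":39,"tz":-0.0015,"gripper":0},{"tx":0,"ty":0,"roll":44,"tz":-0.0015,"gripper":0},{"tx":0,"ty":0,"roll":49,"tz":-0.0015,"gripper":0},{"tx":0,"ty":0,"roll":53,"tz":-0.0015,"gripper":0},{"tx":0,"ty":0,"roll":55.2,"tz":-0.0015,"gripper":0},{"tx":0,"ty":0,"roll":55.2,"tz":-0.0015,"gripper":0},{"tx":0,"ty":0,"roll":55.2,"tz":-0.0015,"gripper":0}]'; python3 -c "
from h import *
o=robot.get_obs();print(o['contact_force'],o['ft_torque'],o['position'],np.degrees(o['tcp_rot'][2]))"
```

```text
time: 15.78
position: [0.568, -0.166, 0.2304]
tcp_rot: [3.14, 0.001, 2.236]
contact_force: [6.4, 6.0, -10.0]
grip_width: 0.135
gripper_force: 61.0
[  6.40787775   6.03222234 -10.04878336] [ 0.93956619 -1.10634139 -0.11018908] [ 0.56797286 -0.16600388  0.23043284] 128.0909255991819
```

```bash
python3 -m handwheel '[{"tx":0,"ty":0,"roll":0,"tz":0,"gripper":0.05},{"tx":0,"ty":0,"roll":0,"tz":0,"gripper":0.05},{"tx":0,"ty":0,"roll":0,"tz":0,"gripper":0.05},{"tx":0,"ty":0,"roll":0,"tz":0,"gripper":0.05},{"tx":0,"ty":0,"roll":0,"tz":-0.03,"gripper":0.06},{"tx":0,"ty":0,"roll":5,"tz":-0.06,"gripper":0.06},{"tx":0.03,"ty":0.023,"roll":10,"tz":-0.07,"gripper":0.06},{"tx":0.06,"ty":0.046,"roll":15,"tz":-0.07,"gripper":0.06},{"tx":0.09,"ty":0.069,"roll":20,"tz":-0.07,"gripper":0.06},{"tx":0.12,"ty":0.092,"roll":25,"tz":-0.07,"gripper":0.06},{"tx":0.15,"ty":0.115,"roll":30,"tz":-0.07,"gripper":0.06},{"tx":0.18,"ty":0.138,"roll":35,"tz":-0.07,"gripper":0.06},{"tx":0.21,"ty":0.161,"roll":40,"tz":-0.07,"gripper":0.06},{"tx":0.24,"ty":0.184,"roll":45,"tz":-0.07,"gripper":0.06},{"tx":0.27,"ty":0.207,"roll":50,"tz":-0.06,"gripper":0.06},{"tx":0.29,"ty":0.222,"roll":50,"tz":-0.05,"gripper":0.06},{"tx":0.2998,"ty":0.2293,"roll":50,"tz":-0.04,"gripper":0.06},{"tx":0.2998,"ty":0.2293,"roll":50,"tz":-0.04,"gripper":0.06},{"tx":0.2998,"ty":0.2293,"roll":50,"tz":-0.04,"gripper":0.06}]'
python3 - <<'E'
from h import *
go(.563,.2108,.186,78)
im,d=snap('top'); P=cloud('top',d); Z=P[...,2]; np.savez('pics/top3',im=im,d=d)
a=cv2.resize(im[155:270,315:437,::-1],None,fx=5,fy=5,interpolation=cv2.INTER_CUBIC)
k=(Z>.068)&(Z<.085);k[:200]=0;k[222:]=0;k[:,:362]=0;k[:,390:]=0
q=P[k]; print('knob',k.sum(),q.mean(0),cv2.minAreaRect((q[:,:2]*1000).astype(np.float32)))
m=(Z<.030)&(abs(P[...,0]-.487)<.03)&(abs(P[...,1]+.177)<.028); print('floor',m.sum(),P[m].mean(0))
z0=np.load('pics/top0.npz');P0=cloud('top',z0['d']);m=(P0[...,2]<.030)&(abs(P0[...,0]-.487)<.03)&(abs(P0[...,1]+.177)<.028); print('floor0',m.sum(),P0[m].mean(0))
cv2.imwrite('pics/w3.png',a)
E
```

```text
time: 17.37
position: [0.5627, 0.2106, 0.27]
tcp_rot: [-3.141, 0.001, 1.365]
contact_force: [-0.2, -0.1, 0.6]
grip_width: 0.7
gripper_force: 0.0
t 17.37 cur [0.5627 0.2106 0.27  ] 78.2 -> tx ty tz [0.0003 0.0003 0.084 ] roll 0.2 rows 2.01522036694793 0.02806709552701872
knob 111 [ 0.56860648 -0.16616716  0.07522535] ((569.0093383789062, -166.57762145996094), (12.834558486938477, 44.92857360839844), 38.06278991699219)
floor 298 [ 0.48697272 -0.18169019  0.01849349]
floor0 296 [ 0.48614323 -0.17535123  0.01816439]
```

View pics/w3.png

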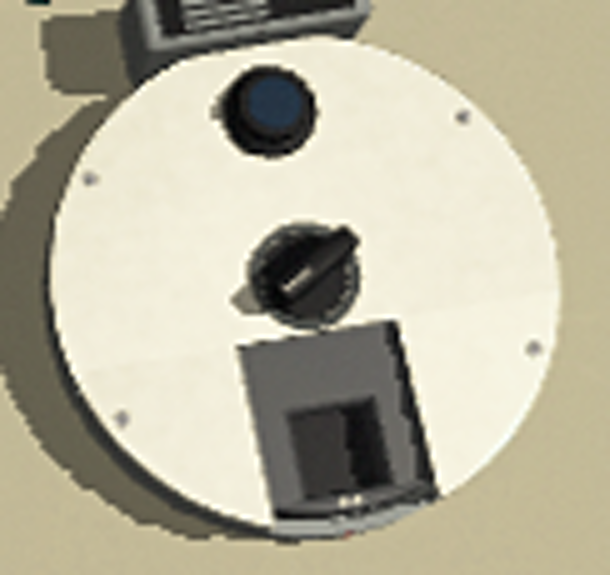

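The crop shows the two-dot pocket in the gap, dots at (348,500), in line with the red sill mark at (348,533). The knob bar is at -51.9°, as wanted, so the wheel stands at 60°. Next I grip the amber filter.

```bash
python3 -m handwheel '[{"tx":0,"ty":0,"roll":0,"tz":0.04,"gripper":0.06},{"tx":0,"ty":0,"roll":0,"tz":0.07,"gripper":0.06},{"tx":0,"ty":0,"roll":0,"tz":0.081,"gripper":0.06},{"tx":0,"ty":0,"roll":0,"tz":0.0845,"gripper":0.06},{"tx":0,"ty":0,"roll":0,"tz":0.0845,"gripper":0.06},{"tx":0,"ty":0,"roll":0,"tz":0.0845,"gripper":0.025},{"tx":0,"ty":0,"roll":0,"tz":0.0845,"gripper":0.025},{"tx":0,"ty":0,"roll":0,"tz":0.0845,"gripper":0.025},{"tx":0,"ty":0,"roll":0,"tz":0.0845,"gripper":0.025},{"tx":0,"ty":0,"roll":0,"tz":0.0845,"gripper":0.025},{"tx":0,"ty":0,"roll":0,"tz":0.0845,"gripper":0.025},{"tx":0,"ty":0,"roll":0,"tz":0.0845,"gripper":0.025},{"tx":0,"ty":0,"roll":0,"tz":0.0845,"gripper":0.025}]'; python3 -c "
from h import *
go(.4865,-.178,.245,98.1)"
```

```text
time: 18.5
position: [0.5632, 0.2107, 0.188]
tcp_rot: [3.139, -0.001, 1.364]
contact_force: [0.4, -2.1, 7.0]
grip_width: 0.393
gripper_force: 59.8
t 18.5 cur [0.5632 0.2107 0.188 ] 78.13 -> tx ty tz [-0.3961  0.005  -0.0574] roll -19.97 rows 9.597882049125548 2.7893833110660022
```

```bash
python3 -m handwheel '[{"tx":0,"ty":0,"roll":0,"tz":0,"gripper":0.045},{"tx":0,"ty":0,"roll":0,"tz":0,"gripper":0.045},{"tx":0,"ty":0,"roll":0,"tz":0.001,"gripper":0.045},{"tx":0,"ty":0,"roll":0,"tz":0.001,"gripper":0.025},{"tx":0,"ty":0,"roll":0,"tz":0.001,"gripper":0.025},{"tx":0,"ty":0,"roll":0,"tz":0.001,"gripper":0.025},{"tx":0,"ty":0,"roll":0,"tz":0.001,"gripper":0.025},{"tx":0,"ty":0,"roll":0,"tz":0.001,"gripper":0.025},{"tx":0,"ty":0,"roll":0,"tz":0.001,"gripper":0.025}]'; python3 -c "
from h import *
go(.4865,-.178,.245,98.1)"
```

```text
time: 19.25
position: [0.5629, 0.2108, 0.1855]
tcp_rot: [3.141, -0.0, 1.364]
contact_force: [-1.5, 0.1, 6.5]
grip_width: 0.397
gripper_force: 60.2
t 19.25 cur [0.5629 0.2108 0.1855] 78.13 -> tx ty tz [-0.3962  0.0053 -0.0595] roll -19.97 rows 9.609265714929048 2.7895168543740274
```

```bash
python3 -m handwheel '[{"tx":0,"ty":0,"roll":0,"tz":-0.03,"gripper":0.025},{"tx":0,"ty":0,"roll":0,"tz":-0.07,"gripper":0.025},{"tx":-0.035,"ty":0.001,"roll":-2,"tz":-0.09,"gripper":0.025},{"tx":-0.07,"ty":0.001,"roll":-4,"tz":-0.09,"gripper":0.025},{"tx":-0.11,"ty":0.002,"roll":-6,"tz":-0.09,"gripper":0.025},{"tx":-0.15,"ty":0.002,"roll":-8,"tz":-0.09,"gripper":0.025},{"tx":-0.19,"ty":0.003,"roll":-10,"tz":-0.09,"gripper":0.025},{"tx":-0.23,"ty":0.003,"roll":-12,"tz":-0.09,"gripper":0.025},{"tx":-0.27,"ty":0.004,"roll":-14,"tz":-0.09,"gripper":0.025},{"tx":-0.31,"ty":0.004,"roll":-16,"tz":-0.09,"gripper":0.025},{"tx":-0.35,"ty":0.005,"roll":-18,"tz":-0.09,"gripper":0.025},{"tx":-0.38,"ty":0.005,"roll":-20,"tz":-0.085,"gripper":0.025},{"tx":-0.396,"ty":0.0053,"roll":-20,"tz":-0.075,"gripper":0.025},{"tx":-0.396,"ty":0.0053,"roll":-20,"tz":-0.06,"gripper":0.025},{"tx":-0.396,"ty":0.0053,"roll":-20,"tz":-0.06,"gripper":0.025},{"tx":-0.396,"ty":0.0053,"roll":-20,"tz":-0.06,"gripper":0.025}]'; python3 -c "
from h import *
go(.4865,-.178,.2175,98.1)"
```

```text
time: 20.58
position: [0.4864, -0.1778, 0.2447]
tcp_rot: [-3.14, -0.001, 1.712]
contact_force: [-0.3, -0.3, -0.2]
grip_width: 0.4
gripper_force: 60.1
t 20.58 cur [ 0.4864 -0.1778  0.2447] 98.09 -> tx ty tz [-0.0002  0.0001  0.0272] roll -0.01 rows 0.6515871192293475 0.0008674751887631869
```

```bash
python3 -m handwheel '[{"tx":0,"ty":0,"roll":0,"tz":0.012,"gripper":0.025},{"tx":0,"ty":0,"roll":0,"tz":0.018,"gripper":0.025},{"tx":0,"ty":0,"roll":0,"tz":0.021,"gripper":0.025},{"tx":0,"ty":0,"roll":0,"tz":0.023,"gripper":0.025},{"tx":0,"ty":0,"roll":0,"tz":0.025,"gripper":0.025},{"tx":0,"ty":0,"roll":0,"tz":0.027,"gripper":0.025},{"tx":0,"ty":0,"roll":0,"tz":0.027,"gripper":0.025}]'
```

```text
time: 21.17
position: [0.4865, -0.1777, 0.2179]
tcp_rot: [-3.142, 0.0, 1.713]
contact_force: [0.1, -0.4, -1.6]
grip_width: 0.402
gripper_force: 60.1
```

No contact. I lower it further, release, lift and close.

```bash
python3 -m handwheel '[{"tx":0,"ty":0,"roll":0,"tz":0.0015,"gripper":0.025},{"tx":0,"ty":0,"roll":0,"tz":0.003,"gripper":0.025},{"tx":0,"ty":0,"roll":0,"tz":0.0045,"gripper":0.025},{"tx":0,"ty":0,"roll":0,"tz":0.0058,"gripper":0.025},{"tx":0,"ty":0,"roll":0,"tz":0.0058,"gripper":0.025}]'
```

```text
time: 21.58
position: [0.4864, -0.1778, 0.2119]
tcp_rot: [-3.141, -0.0, 1.712]
contact_force: [-0.5, 0.2, -0.4]
grip_width: 0.401
gripper_force: 60.1
```

```bash
python3 -m handwheel '[{"tx":0,"ty":0,"roll":0,"tz":0,"gripper":0.048},{"tx":0,"ty":0,"roll":0,"tz":0,"gripper":0.048},{"tx":0,"ty":0,"roll":0,"tz":0,"gripper":0.048},{"tx":0,"ty":0,"roll":0,"tz":0,"gripper":0.048},{"tx":0,"ty":0,"roll":0,"tz":-0.02,"gripper":0.048},{"tx":0,"ty":0,"roll":0,"tz":-0.05,"gripper":0.048},{"tx":0,"ty":0,"roll":0,"tz":-0.05,"gripper":0.0},{"tx":0,"ty":0,"roll":0,"tz":-0.05,"gripper":0.0},{"tx":0,"ty":0,"roll":0,"tz":-0.05,"gripper":0.0},{"tx":0,"ty":0,"roll":0,"tz":-0.05,"gripper":0.0},{"tx":0,"ty":0,"roll":0,"tz":-0.05,"gripper":0.0},{"tx":0,"ty":0,"roll":0,"tz":-0.05,"gripper":0.0}]'
python3 -m handwheel '[{"tx":0,"ty":0,"roll":0,"tz":0.03,"gripper":0},{"tx":0,"ty":0,"roll":0,"tz":0.044,"gripper":0},{"tx":0,"ty":0,"roll":0,"tz":0.048,"gripper":0},{"tx":0,"ty":0,"roll":0,"tz":0.0495,"gripper":0},{"tx":0,"ty":0,"roll":0,"tz":0.0505,"gripper":0},{"tx":0,"ty":0,"roll":0,"tz":0.0514,"gripper":0},{"tx":0,"ty":0,"roll":0,"tz":0.0514,"gripper":0}]'
```

```text
time: 22.58
position: [0.4864, -0.1778, 0.2615]
tcp_rot: [-3.14, -0.001, 1.712]
contact_force: [1.5, -0.5, 0.4]
grip_width: -0.0
gripper_force: 0.0
time: 23.17
position: [0.4866, -0.1779, 0.2115]
tcp_rot: [3.141, 0.001, 1.713]
contact_force: [0.6, 0.0, -0.1]
grip_width: -0.004
gripper_force: 0.0
```

```bash
python3 -m handwheel '[{"tx":0,"ty":0,"roll":0,"tz":-0.04,"gripper":0},{"tx":0,"ty":0,"roll":0,"tz":-0.08,"gripper":0},{"tx":0.03,"ty":0,"roll":0,"tz":-0.11,"gripper":0},{"tx":0.07,"ty":0,"roll":0,"tz":-0.13,"gripper":0},{"tx":0.11,"ty":0,"roll":0,"tz":-0.13,"gripper":0},{"tx":0.15,"ty":0,"roll":0,"tz":-0.13,"gripper":0},{"tx":0.19,"ty":0,"roll":0,"tz":-0.13,"gripper":0},{"tx":0.23,"ty":0,"roll":0,"tz":-0.13,"gripper":0},{"tx":0.26,"ty":0,"roll":0,"tz":-0.13,"gripper":0},{"tx":0.26,"ty":0,"roll":0,"tz":-0.13,"gripper":0},{"tx":0.26,"ty":0,"roll":0,"tz":-0.13,"gripper":0}]'
python3 - <<'E'
from h import *
for n in('top','side'):
    im,d=snap(n); P=cloud(n,d); Z=P[...,2]
    h=cv2.cvtColor(im,cv2.COLOR_RGB2HSV)
    near=(abs(P[...,0]-.487)<.025)&(abs(P[...,1]+.177)<.025)
    m=near&(abs(h[...,0].astype(int)-16)<8)&(h[...,1]>150); vv,uu=np.nonzero(m)
    print(n,'amber',m.sum(),np.median(P[m],0),world(n,d,uu.mean(),vv.mean(),.038))
    w=(abs(P[...,0]-.525)<.01)&(abs(P[...,1]+.173)<.025); print('wheel z',np.nanmedian(Z[w]))
    if n=='top':
        k=(Z>.068)&(Z<.085);k[:200]=0;k[222:]=0;k[:,:362]=0;k[:,390:]=0
        q=P[k]; print('knob',cv2.minAreaRect((q[:,:2]*1000).astype(np.float32)))
        q=P[near&(Z>.03)&(Z<.045)]; A=np.c_[q[:,:2]-q[:,:2].mean(0),np.ones(len(q))]; print('plane slope',np.linalg.lstsq(A,q[:,2],rcond=None)[0], 'lowpts',(near&(Z<.03)).sum())
E
```

```text
time: 24.08
position: [0.4494, 0.0808, 0.3415]
tcp_rot: [3.14, 0.0, 1.716]
contact_force: [0.5, -0.9, -0.3]
grip_width: -0.001
gripper_force: 0.0
top amber 103 [ 0.48595493 -0.1776924   0.03837577] [ 0.48646673 -0.17789941  0.038     ]
wheel z 0.03800098965363041
knob ((569.3966674804688, -166.9325408935547), (13.103707313537598, 45.652339935302734), 38.188541412353516)
plane slope [0.0086264  0.01788228 0.03745016] lowpts 34
side amber 45 [ 0.48658637 -0.17696336  0.03809048] [ 0.48669415 -0.17742051  0.038     ]
wheel z 0.03716889350387742
```

The amber filter is flush and level at 38 mm, and the wheel is still at 60°. I'm handing the job in.

```bash
python3 -c "
from bench import close_job
print(close_job())"
```

```text
the job is handed in; nothing more can be done
None
```

Job handed in at about 24 s: the blue filter measured flush in the one-dot pocket before the turn, the wheel was turned on to 60°, and the amber filter measured flush in the two-dot pocket in the gap; one early fingertip press on the wheel reached about 42 N at the wrist.

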